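Stamp the tenoned rail in the flap-guarded marking station

TASK

Stamp the joinery piece that has a tenon: draw the marking station's striker up until its sear catches it and let go, then slide that piece, tenon first, in along the infeed and through the sprung dust flap until it is fully home against the stop. Then press the sear paddle to fire the stamp onto the wood, and leave the piece home with the stamp resting on it; let the other wood, the bottle and the mallet stay where they are.

Things in the scene. Friction and masses are not known exactly. Their poses are not given: they have to be found in the camera images.
- station: The fixed marking station. Origin on the table surface under the flap; its x axis is the feed direction (into the chamber), y left of the feed, z up. Deck 6 mm thick, 90 mm wide, x = -130 to +175 mm. Infeed: two low steel fences 48 mm apart, tops 14 mm above the table, x = -104 to 0, flared mouths out to -132.
- chamber_stop (a point): Centre of the face of the end stop inside the chamber, at station x = +120 mm, y = 0, 24 mm above the table. Chamber: station x = 0 to 132 mm, inner width 48 mm, 64 mm outside, clear roof with its top 62 mm above the table. Its mouth at x = 0 is 48 mm wide, reaches 51 mm above the table, and is closed by the flap.
- flap (a joint): Angle of the steel dust flap, 45 mm wide and 42 mm tall, in the chamber mouth: hinged at the top 51 mm above the table, 0 = shut (hanging), grows as its lower edge swings into the chamber; range 0 to 1.5 rad. A spring shuts it (about 1 N at its edge when shut, 4 N wide open). With the piece under it it lies on the piece at about 1.4 rad.
- striker (a joint): Height of the sprung striker above its lowest position (m). 0 = fully down, the stamp's face 26 mm above the table, where it blocks the chamber; above 0.036 the sear snaps in and then holds it at about 0.036 (stamp face 62 mm above the table, clear of the wood); hard stop at 0.046. Drawing it up takes 6 N rising to about 16 N. On a piece of wood fully home it rests at 0.016.
- knob_grip (a point): Centre of the striker's black cylindrical knob (36 mm diameter, 30 mm tall, from 18 mm below to 12 mm above this point), on the vertical axis at station x = +70, y = 0; 166 mm above the table with the striker down, rises with it. Below it a steel frame (station x = 60 to 94, y = -29 to 29 mm) stands up to 138 mm above the table.
- sear (a joint): Angle of the sear lever: 0 = at rest (sprung back), grows as its paddle is pressed down; trips a drawn striker between 0.15 and 0.33 rad (20 mm down at the paddle is enough), stop at 0.36 rad. Takes 2 to 6 N at the paddle. Sprung: 0 while the striker is held up or fully down; leans on the striker's cam at about 0.1 with the stamp resting on the wood.
- paddle_top (a point): Centre of the top face of the sear's steel paddle, 32 mm (along feed) by 40 mm, 6 mm thick, beyond the far end of the chamber at station x = +152 mm, about 80 mm above the table at rest; its lever arm about the pivot is 66 mm.
- blank_center (a point): Centre of the piece to be stamped: a pine bar 160 mm long over all (along its x), 40 mm wide, 36 mm tall, lying on the table. The last 30 mm at its +x end is a tenon only 20 mm wide (full height); the other end is square. 120 g; balance point 8 mm towards the square end. Fully home its centre is at station x = +40 mm, its square end 40 mm outside the flap.
- tenon_end (a point): Centre of the end face of the tenon, 80 mm along x from blank_center; at station x = +120 mm when fully home.
- rail_center (a point): Centre of a plain pine bar with two square ends, 190 mm (x) by 40 by 36 mm; bystander.
- lap_center (a point): Centre of a pine bar with a halving notch across the middle of its top, 140 mm (x) by 40 by 36 mm, notch 40 mm long and 18 mm deep; bystander.
- bottle_center (a point): Centre (95 mm up) of a standing clear bottle, 62 mm diameter, 190 mm tall; bystander.
- mallet_center (a point): Centre (30 mm up) of the 60 by 110 by 60 mm head of a wooden mallet lying beyond the station; its handle (26 mm diameter) reaches 230 mm along the body's -x from this point; bystander.
There are look-alikes about, which are no part of the job. What is shaped like the part that bears blank_center but yellow is not meant.

How it is judged:
By the outcome, as a careful person would: the job done as asked, in the order asked, and still so for the second after the job is handed in, with the robot touching nothing.
It also fails if it takes over 72 s, if anything falls off the work surface, if the arm or the gripper's body presses on something with over 40 N, if the wrist force passes 120 N, or if a joint passes its speed limit or range.

ROBOT

A 6-joint arm with a two-finger parallel gripper is mounted at the origin on the work surface. World frame = base frame: x ahead of the robot, y to its left, z up, the work surface at z = 0. Lengths are in m, angles in rad, forces in N, time in s.
With the tool pointing down it reaches from about 0.375 to 0.9 m from the base axis. Payload 3.1 kg.
Tool frame: the origin (TCP) lies on the centre line of the jaws, within the pads' length; the fingertips stand 8 mm ahead of it and the grasp point (between the pads) lies 11 mm behind it; z points along the fingers, y is the line along which they close (so a half turn about z gives the same grasp; the last joint's range is limited). The gripper opens to 87 mm and grips with 3 to 60 N. Pads are 19 mm wide; open, the fingers measure 117 mm over their backs; the gripper's body (75 mm by 190 mm) begins 51 mm behind the grasp point.
Start: joints at [-1.423, 0.527, 1.433, -0, 1.181, -0.178], TCP at [0.2, -0.592, 0.231] pointing down, gripper open.
Joint ranges: [-3.08, 3.08], [-0.75, 2.2], [0.22, 2.44], [-1.43, 4.57], [0, 2.65], [-2.85, 2.85]. Speed limits (rad/s): [2.79, 2.79, 3.14, 3.14, 3.14, 3.14].

INTERFACE

Orientations are given as a unit quaternion [x, y, z, w].
In Python, from rig import robot gives the robot as it stands. The module is installed in compiled form; this text tells all that it offers.
- The arm moves only by the tool send_rows, never from a script. Its argument "increments" is one flat list of numbers, 7 for each row, row after row: the turn, a rotation vector about the world's x, y, z in rad, then the shift along the world's x, y, z in cm, then the opening, from 0 (shut) to 1 (fully open). A call has 1 to 20 rows; each row shifts and turns the commanded pose from where the row before left it; what a row does not reach is not made up. A row lasts 1/12 s, in which the tool goes at most 41.7 mm and 7.16 degrees, less where a joint would pass 70% of its speed; a pose out of reach is approached as far as the arm can. A call is refused whole if a number of a shift passes 4.17 or a number of a turn 0.125, either way. A call with a gripper value outside its range is refused whole. The fingers move at their own pace and stop on an object; "newtons" is the grip in N (left out, the last holds). Time passes only in rows, so rows that do not move let the fingers close. It gives the time, the measured TCP pose, the force, the opening and the grip force at its end, in the units of the state.
- robot.get_obs(): the state, without advancing time (a new reading comes with each control period).
- robot.camera(name): name is "side" or "top" or "wrist"; returns a dict with "image" (420x560x3 uint8, red, green, blue), "range_z" (420x560 float32, m along the optical axis (not along the pixel's ray), 0 where there is no reading), "fx", "fy", "cx", "cy" (pixels), "R" (3x3) and "t" (3): a world point X has camera coordinates R X + t. Camera axes: x right, y down, z forward; pixel columns grow to the right and rows downward; lengths in m; the calibration is good to about 2 mm. A picture is of the moment at which its call begins.
- robot.hand_in(): hands the job in; it is judged then, once.
The state is a dict: "time": time; "q": joint angles; "joint_velocities": joint speeds; "joint_torque": joint torques, N m; "position": TCP position; "tool_rot": TCP orientation; "ft_force": force on the tool from outside, world axes, zero at the start; "moment": the same for the moment, N m; "grip_width": finger opening in m; "grip_force": force on a finger pad.
Only numpy, scipy, OpenCV 4.12 (cv2) and the standard library are available. Lean on these libraries where they do the work, as an engineer would, in place of code of your own. Each camera call takes 0.05 s, during which the arm holds its last target. There are 200 camera calls.

## Working session

There is one attempt and no reset: what is moved stays moved. The work goes in short steps, Python scripts to look and compute and a tool call to move; the robot and the scene stay as the last step left them, time stands still between calls to the robot, and variables do not carry over. Pictures are saved under pics/ and viewed, at most 10 in all, crops included, and the job is handed in when it is done.

Besides the shell and the picture viewer there is one more tool, called after "Emit:" in YAML: its name, and indented under it one key for each argument. send_rows: Moves the arm, as the interface text tells. Its arguments: {"type":"object","properties":{"increments":{"type":"array"},"newtons":{"type":"number"}},"required":["increments"]}

```bash
mkdir -p pics
cat > h.py <<'E'
import numpy as np, cv2
from rig import robot
def snap(n,f=None):
    c=robot.camera(n)
    if f: cv2.imwrite('pics/'+f,c['image'][:,:,::-1])
    return c
def pts(c):
    v,u=np.mgrid[0:420,0:560]; z=c['range_z']
    P=np.stack([(u-c['cx'])/c['fx']*z,(v-c['cy'])/c['fy']*z,z],-1)
    return (P-c['t'])@c['R']
def ray(c,u,v,h):
    d=np.array([(u-c['cx'])/c['fx'],(v-c['cy'])/c['fy'],1])@c['R']; o=-c['R'].T@c['t']
    return o+d*(h-o[2])/d[2]
E
python3 - <<'E'
from h import *
import pickle
a=snap('top','top0.png');b=snap('side','side0.png')
pickle.dump((a,b),open('c0.pkl','wb'))
for c in(a,b):print(c['fx'],-c['R'].T@c['t'],c['R'][2])
print(robot.get_obs())
E
```

```text
513.1913116803871 [ 0.36729289 -0.09935553  1.57351701] [ 0.1280201   0.01946526 -0.99158053]
467.2828488101462 [ 0.48303458 -1.20702078  1.3279149 ] [ 0.02020992  0.67118634 -0.74101313]
{'time': 0.1, 'q': array([-1.42350778e+00,  5.28363874e-01,  1.43381437e+00, -4.72129073e-06,
        1.18141505e+00, -1.78528546e-01]), 'joint_velocities': array([ 0.00128028, -0.00494013, -0.00430952, -0.00148384, -0.00038103,
        0.00057602]), 'joint_torque': array([ 5.24294660e-05, -4.40985525e+01, -1.77150464e+01,  6.35485305e-02,
        5.34067419e-02, -4.85454143e-05]), 'position': array([ 0.19996169, -0.59144154,  0.22966243]), 'tool_rot': array([ 9.86759085e-01,  1.62189729e-01,  1.34416207e-05, -1.00023401e-03]), 'ft_force': array([-0.33858485,  0.46790626, -0.46180412]), 'moment': array([0.00098565, 0.0213454 , 0.01531224]), 'grip_force': 0.0, 'grip_width': 0.08730798856720505}
```

View pics/top0.png

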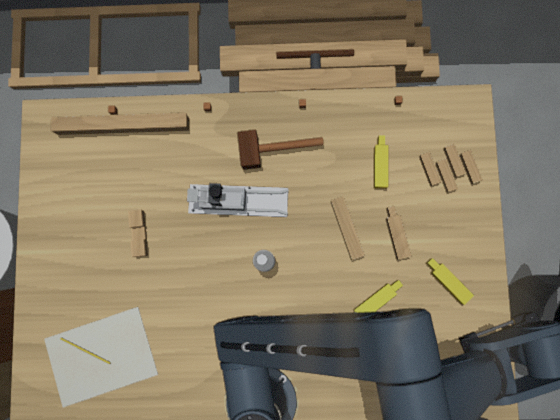

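View pics/side0.png

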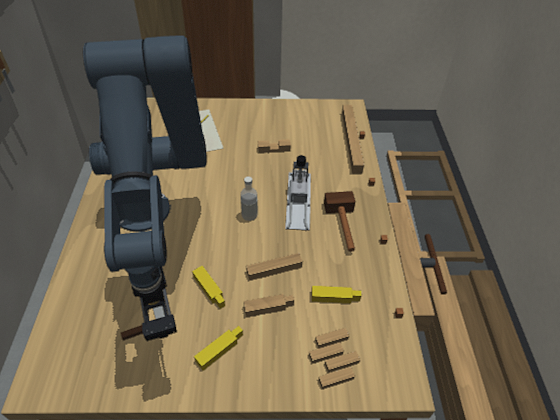

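Top view: the station is around (238,200), feeding image-left (+y), with its knob at (215,190) and the bottle at (263,261). Candidates for the blank:
- Pine piece with a narrow end at (398,235).
- Rail at (347,228), two square ends.
- Lap at (138,233).
- Yellow look-alikes at (381,163), (450,281) and (380,297).
- Small offcuts at (450,168).

I choose the pine piece at (398,235) and check it in a close crop.

Run:
```python
from h import *
import pickle
a,b=pickle.load(open('c0.pkl','rb'))
A=a['image'][170:290,310:430,::-1];B=a['image'][160:240,170:310,::-1]
cv2.imwrite('pics/crop.png',np.hstack([cv2.resize(A,(360,360),interpolation=2),cv2.resize(B,(420,240),interpolation=2).__class__((360,420,3),np.uint8)*0+cv2.copyMakeBorder(cv2.resize(B,(420,240),interpolation=2),0,120,0,0,0)]))
P=pts(a)
def rect(name,u0,u1,v0,v1,h0,h1):
    m=np.zeros((420,560),np.uint8); s=P[v0:v1,u0:u1,2]; m[v0:v1,u0:u1]=(s>h0)&(s<h1)
    n,l,st,ce=cv2.connectedComponentsWithStats(m)
    for i in range(1,n):
        if st[i,4]<60: continue
        X=P[l==i]; r=cv2.minAreaRect((X[:,:2]*1000).astype(np.float32))
        print(name,st[i,4],np.round(r[0],1),np.round(r[1],1),round(r[2],1),'z',np.median(X[:,2]).round(4))
rect('blank',375,420,195,270,.025,.045)
rect('rail',325,372,190,265,.025,.045)
rect('bottle',245,285,240,280,.1,.25)
rect('knob',190,240,170,215,.14,.25)
rect('roof',190,300,175,220,.055,.07)
rect('frame',190,300,175,220,.12,.143)
rect('deckfence',190,300,175,225,.004,.02)
rect('paddle',180,215,175,220,.07,.09)
rect('mallet',230,330,125,175,.02,.08)
rect('others',420,560,290,400,.02,.06)
```

```text
blank 676 [ 487.7 -418.4] [159.2  42.7] 11.6 z 0.0363
rail 870 [ 505.1 -269.4] [189.8  41.3] 16.9 z 0.0362
bottle 372 [412.3 -18. ] [59.9 59.2] 88.0 z 0.1333
knob 191 [604.1 110.8] [40.1 55.1] 89.0 z 0.1766
roof 528 [604.2 103.3] [134.4  64.5] 85.9 z 0.063
roof 72 [610.7 157.9] [25.1 25.1] 88.6 z 0.0635
frame 72 [588.1 116.1] [32.9 25.1] 87.5 z 0.1382
deckfence 1372 [593.2  54.2] [127.9 311.5] 5.3 z 0.0086
paddle 195 [609.6 173.8] [60.6 41.7] 89.6 z 0.0804
mallet 1300 [762.5 -77.1] [110.  259.8] 5.2 z 0.0559
others 213 [ 302.3 -596.7] [58.1 41.4] 40.7 z 0.0354
```

View pics/crop.png

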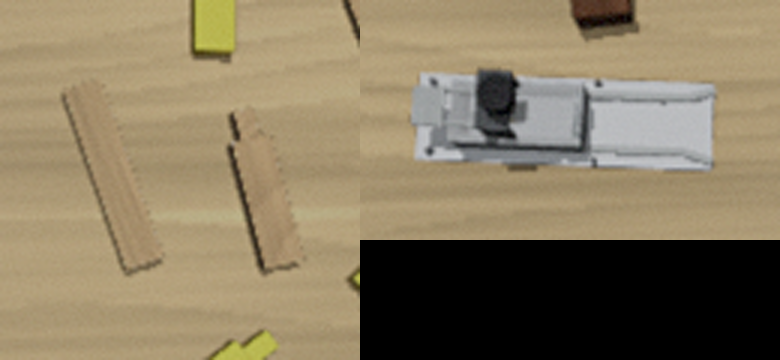

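Run:
```python
from h import *
import pickle
a,b=pickle.load(open('c0.pkl','rb'))
for nm,c in(('top',a),('side',b)):
    P=pts(c); hsv=cv2.cvtColor(c['image'],cv2.COLOR_RGB2HSV)
    box=(P[...,0]>.5)&(P[...,0]<.7)&(P[...,1]>-.12)&(P[...,1]<.22)
    g=hsv[...,1]<70
    for name,m in(('deck',box&g&(P[...,2]>.001)&(P[...,2]<.03)),('fence',box&g&(P[...,2]>.011)&(P[...,2]<.018)),('roof',box&g&(abs(P[...,2]-.062)<.004)),('paddle',box&g&(abs(P[...,2]-.08)<.004)&(P[...,1]>.15)),('knobtop',box&(P[...,2]>.172)&(P[...,2]<.185))):
        m=cv2.morphologyEx(m.astype(np.uint8),cv2.MORPH_OPEN,np.ones((2,2)))>0
        X=P[m]
        if len(X)<20: print(nm,name,len(X));continue
        r=cv2.minAreaRect((X[:,:2]*1000).astype(np.float32))
        print(nm,name,len(X),np.round(r[0],1),np.round(r[1],1),round(r[2],1),'z',np.median(X[:,2]).round(4),'mean',X[:,:2].mean(0).round(4))
```

```text
top deck 1602 [511.   54.3] [325.9 266.2] 86.1 z 0.0075 mean [0.5876 0.0145]
top fence 89 [599.8  53.9] [288.9  75.2] 85.8 z 0.0123 mean [ 0.5945 -0.0292]
top roof 332 [602.9 102. ] [131.5  62.3] 86.1 z 0.0632 mean [0.5988 0.086 ]
top paddle 101 [610.3 180.6] [43.5 40.8] 0.2 z 0.0795 mean [0.6087 0.1842]
top knobtop 125 [496.4   3.2] [328.   33.8] 44.3 z 0.1778 mean [0.6001 0.1046]
side deck 574 [ 562.6 -509.1] [1403.5   90.2] 86.0 z 0.0045 mean [ 0.5994 -0.0154]
side fence 4
side roof 100 [ 532.3 -525.6] [1364.9   62.3] 83.3 z 0.0601 mean [0.5959 0.0476]
side paddle 0
side knobtop 46 [602.8  99.9] [35.6 27.5] 49.2 z 0.1748 mean [0.6037 0.0974]
```

Emit:
send_rows:
  increments: [0,0,0.0585,2.015,3.48,0.1,1,0,0,0.0585,2.015,3.48,0.1,1,0,0,0.0585,2.015,3.48,0.1,1,0,0,0.0585,2.015,3.48,0.1,1,0,0,0.0585,2.015,3.48,0.1,1,0,0,0.0585,2.015,3.48,0.1,1,0,0,0.0585,2.015,3.48,0.1,1,0,0,0.0585,2.015,3.48,0.1,1,0,0,0.0585,2.015,3.48,0.1,1,0,0,0.0585,2.015,3.48,0.1,1,0,0,0.0585,2.015,3.48,0.1,1,0,0,0.0585,2.015,3.48,0.1,1,0,0,0.0585,2.015,3.48,0.1,1,0,0,0.0585,2.015,3.48,0.1,1,0,0,0.0585,2.015,3.48,0.1,1,0,0,0.0585,2.015,3.48,0.1,1,0,0,0.0585,2.015,3.48,0.1,1,0,0,0.0585,2.015,3.48,0.1,1,0,0,0.0585,2.015,3.48,0.1,1,0,0,0.0585,2.015,3.48,0.1,1]

```text
time: 1.77
position: [0.6033, 0.106, 0.2501]
tool_rot: [0.732, 0.681, -0.0, -0.0]
ft_force: [0.8, -0.5, -0.5]
grip_width: 0.087
grip_force: 0.0
```

```bash
cat >> h.py <<'E'
def tool():
    s=robot.get_obs(); x,y,z,w=s['tool_rot']
    yaw=np.degrees(np.arctan2(2*(x*y+z*w),1-2*(y*y+z*z)))
    tilt=np.round([2*(x*z+y*w),2*(y*z-x*w)],4)
    print('t',round(s['time'],2),'pos',s['position'].round(4),'yaw',yaw.round(2),'zaxis xy',tilt,'F',s['ft_force'].round(1),'w',round(s['grip_width'],4),'gf',round(s['grip_force'],1))
E
python3 - <<'E'
from h import *
c=snap('wrist','w1.png'); tool()
P=pts(c)
print('cam',-c['R'].T@c['t'])
m=(P[...,2]>.170)&(P[...,2]<.185)&(c['range_z']>0)
n,l,st,ce=cv2.connectedComponentsWithStats(m.astype(np.uint8))
for i in range(1,n):
    if st[i,4]>100:
        X=P[l==i]; print(st[i],X.mean(0).round(4),cv2.minEnclosingCircle((X[:,:2]*1000).astype(np.float32)))
E
```

```text
t 1.82 pos [0.6075 0.1125 0.2506] yaw 86.21 zaxis xy [0.0059 0.006 ] F [4.3 3.6 1.3] w 0.0868 gf 0.0
cam [0.60966974 0.18996043 0.40477441]
[ 258  202   43   42 1398] [0.6033 0.1081 0.178 ] ((603.2816162109375, 106.79285430908203), 17.82639503479004)
```

View pics/w1.png

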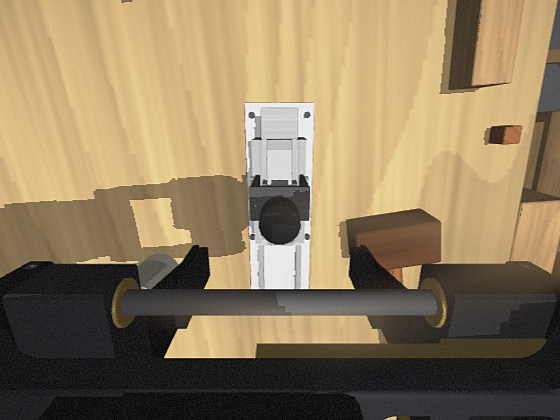

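The wrist view shows the knob at (280,220), matching the measured (0.603, 0.107) and the 36 mm diameter. The station lies straight along the tool axis.

Emit:
send_rows:
  increments: [0,0,0,0,0.25,0,1,0,0,0,0,0,-1.5,1,0,0,0,0,0,-1.5,1,0,0,0,0,0,-1.5,1,0,0,0,0,0,-1.5,1,0,0,0,0,0,-1.5,1,0,0,0,0,0,-1.0,1,0,0,0,0,0,-0.8,1,0,0,0,0,0,0,1,0,0,0,0,0,0,0,0,0,0,0,0,0,0,0,0,0,0,0,0,0,0,0,0,0,0,0,0,0,0,0,0,0,0,0,0,0,0,0,0,0,0,0,0,0,0,0,0,0,0,0,0,0,0,0,0,0,0,0,0,0,0,0]
  newtons: 55

```text
time: 3.32
position: [0.6036, 0.1064, 0.1577]
tool_rot: [0.733, 0.68, 0.0, 0.0]
ft_force: [2.1, 0.4, -2.7]
grip_width: 0.035
grip_force: 40.3
```

Emit:
send_rows:
  increments: [0,0,0,0,0,0,0,0,0,0,0,0,0.5,0,0,0,0,0,0,0.5,0,0,0,0,0,0,0.5,0,0,0,0,0,0,0.5,0,0,0,0,0,0,0.5,0,0,0,0,0,0,0.5,0,0,0,0,0,0,0.4,0,0,0,0,0,0,0.4,0,0,0,0,0,0,0.3,0,0,0,0,0,0,0,0,0,0,0,0,0,0,0]

```text
time: 4.32
position: [0.6035, 0.1064, 0.198]
tool_rot: [0.733, 0.68, 0.0, 0.0]
ft_force: [7.0, -0.0, -11.2]
grip_width: 0.0349
grip_force: 55.0
```

```bash
python3 -c "
from h import *
tool()"
```

```text
t 4.32 pos [0.6035 0.1064 0.198 ] yaw 85.69 zaxis xy [0.0009 0.0001] F [  7.   -0.  -11.2] w 0.0349 gf 55.0
```

Emit:
send_rows:
  increments: [0,0,0,0,0,-0.25,0,0,0,0,0,0,-0.2,0,0,0,0,0,0,0,0,0,0,0,0,0,0,0]

```text
time: 4.65
position: [0.6035, 0.1064, 0.1937]
tool_rot: [0.733, 0.68, 0.0, 0.0]
ft_force: [5.8, -0.1, -9.5]
grip_width: 0.0345
grip_force: 55.0
```

Emit:
send_rows:
  increments: [0,0,0,0,0,-0.2,0,0,0,0,0,0,0,0,0,0,0,0,0,0,0]

```text
time: 4.9
position: [0.6035, 0.1064, 0.1933]
tool_rot: [0.733, 0.68, 0.001, 0.001]
ft_force: [2.9, -0.2, 1.0]
grip_width: 0.0349
grip_force: 55.0
```

Run:
```python
from h import *
c=snap('side','s1.png'); tool()
I=c['image'][130:250,230:350,::-1]
d=snap('wrist'); J=d['image'][80:300,180:380,::-1]
cv2.imwrite('pics/s1c.png',np.hstack([cv2.resize(I,(440,440),interpolation=2),cv2.resize(J,(360,440))[:440]]))
```

```text
t 4.95 pos [0.6036 0.1064 0.1933] yaw 85.7 zaxis xy [ 0.0018 -0.0001] F [ 2.9 -0.5  1.5] w 0.0347 gf 55.0
```

View pics/s1c.png

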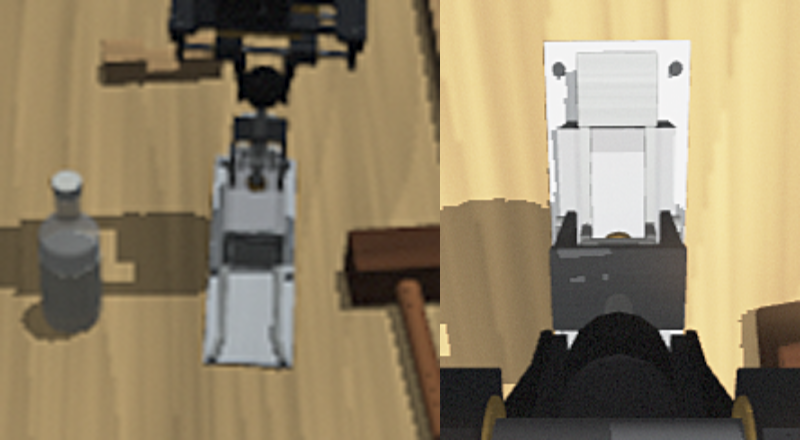

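The striker no longer follows below 0.1933 and the force is about 0, so the sear is holding it. I let go and rise.

Emit:
send_rows:
  increments: [0,0,0,0,0,0.1,0.3,0,0,0,0,0,0,0.6,0,0,0,0,0,0,1,0,0,0,0,0,0,1,0,0,0,0,0,0,1,0,0,0,0,0,0,1,0,0,0,0,0,1,1,0,0,0,0,0,2,1,0,0,0,0,0,2,1,0,0,0,0,0,2,1]

```text
time: 5.83
position: [0.6028, 0.1064, 0.2643]
tool_rot: [0.733, 0.68, -0.0, -0.0]
ft_force: [0.1, -0.5, 0.2]
grip_width: 0.0841
grip_force: 0.0
```

Emit:
send_rows:
  increments: [0,0,-0.0645,-0.835,-2.675,0,1,0,0,-0.0645,-0.835,-2.675,0,1,0,0,-0.0645,-0.835,-2.675,0,1,0,0,-0.0645,-0.835,-2.675,0,1,0,0,-0.0645,-0.835,-2.675,0,1,0,0,-0.0645,-0.835,-2.675,0,1,0,0,-0.0645,-0.835,-2.675,0,1,0,0,-0.0645,-0.835,-2.675,0,1,0,0,-0.0645,-0.835,-2.675,0,1,0,0,-0.0645,-0.835,-2.675,0,1,0,0,-0.0645,-0.835,-2.675,0,1,0,0,-0.0645,-0.835,-2.675,0,1,0,0,-0.0645,-0.835,-2.675,0,1,0,0,-0.0645,-0.835,-2.675,0,1,0,0,-0.0645,-0.835,-2.675,0,1,0,0,-0.0645,-0.835,-2.675,0,1,0,0,-0.0645,-0.835,-2.675,0,1,0,0,-0.0645,-0.835,-2.675,0,1,0,0,-0.0645,-0.835,-2.675,0,1,0,0,-0.0645,-0.835,-2.675,0,1]

```text
time: 7.5
position: [0.4354, -0.4298, 0.2639]
tool_rot: [0.995, 0.101, 0.0, 0.0]
ft_force: [-0.1, -0.3, 0.2]
grip_width: 0.087
grip_force: 0.0
```

Emit:
send_rows:
  increments: [0,0,0,0,0,-1,1,0,0,0,0,0,-2,1,0,0,0,0,0,-2,1,0,0,0,0,0,-1,1,0,0,0,0,0,0,1,0,0,0,0,0,0,1]

```text
time: 8.0
position: [0.4362, -0.4281, 0.203]
tool_rot: [0.995, 0.103, -0.0, -0.0]
ft_force: [-0.7, 0.6, 0.4]
grip_width: 0.087
grip_force: 0.0
```

Run:
```python
from h import *
c=snap('wrist','w2.png'); tool()
P=pts(c); hsv=cv2.cvtColor(c['image'],cv2.COLOR_RGB2HSV)
m=(P[...,2]>.03)&(P[...,2]<.042)&(c['range_z']>0)
n,l,st,ce=cv2.connectedComponentsWithStats(m.astype(np.uint8))
for i in range(1,n):
    if st[i,4]>800:
        X=P[l==i]; r=cv2.minAreaRect((X[:,:2]*1000).astype(np.float32)); print(st[i],X.mean(0).round(4),np.round(r[0],1),np.round(r[1],1),round(r[2],2),hsv[l==i].mean(0).round())
t=snap('top'); P=pts(t); m=(P[...,2]>.195)&(P[...,2]<.23)&(P[...,1]>.03)&(P[...,0]>.5); print('knobtop',m.sum(),P[m].mean(0) if m.any() else '')
```

```text
t 8.05 pos [ 0.4366 -0.4287  0.2039] yaw 11.83 zaxis xy [ 0.0007 -0.0009] F [0.8 0.8 1.4] w 0.087 gf 0.0
[ 103    0   81  195 7855] [ 0.5121 -0.2702  0.0363] [ 503.8 -271.6] [189.8  40.9] 16.9 [ 16. 110. 181.]
[ 264   72   38  149 4870] [ 0.485  -0.4208  0.0364] [ 486.1 -420.5] [158.6  40. ] 11.77 [ 16. 110. 195.]
[204 263  57  26 960] [ 0.3215 -0.3913  0.036 ] [ 318.9 -390.7] [34.7 72.4] 16.37 [ 26. 185. 180.]
knobtop 154 [0.60329389 0.10715597 0.21309231]
```

View pics/w2.png

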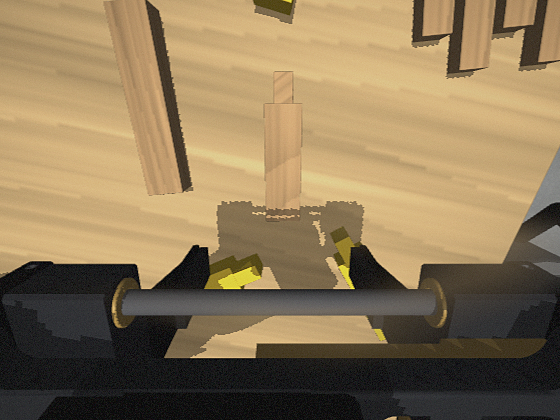

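The wrist view shows the pine tenon piece at (282,145) with its tenon up the image at (284,87), and the yellow decoys near the fingers are clear of the grasp. The knob top at 0.213 confirms the striker is held. I grasp the blank about 53 mm behind its centre.

Emit:
send_rows:
  increments: [0,0,0,-0.2,-0.25,0,0.75,0,0,0,0,0,-2.4,0.75,0,0,0,0,0,-2.8,0.75,0,0,0,0,0,-2.8,0.75,0,0,0,0,0,-2.8,0.75,0,0,0,0,0,-2.8,0.75,0,0,0,0,0,-2.4,0.75,0,0,0,0,0,-1.4,0.75,0,0,0,0,0,-1.0,0.75,0,0,0,0,0,0,0.75,0,0,0,0,0,0,0.75,0,0,0,0,0,0,0,0,0,0,0,0,0,0,0,0,0,0,0,0,0,0,0,0,0,0,0,0,0,0,0,0,0,0,0,0,0,0,0,0,0,0,0,0,0,0,0,0,0]
  newtons: 50

```text
time: 9.6
position: [0.4343, -0.4315, 0.0197]
tool_rot: [0.995, 0.103, 0.0, 0.001]
ft_force: [-0.2, 0.4, 4.4]
grip_width: 0.0395
grip_force: 50.0
```

Emit:
send_rows:
  increments: [0,0,0,0,0,1,0,0,0,0,0,0,2,0,0,0,0,0,0,2.5,0,0,0,0,0,0,2.5,0,0,0,0.0863,1,1.775,0,0,0,0,0.0863,1,1.775,0,0,0,0,0.0863,1,1.775,0,0,0,0,0.0863,1,1.775,0,0,0,0,0.0863,1,1.775,0,0,0,0,0.0863,1,1.775,0,0,0,0,0.0863,1,1.775,0,0,0,0,0.0863,1,1.775,0,0,0,0,0.0863,1,1.775,0,0,0,0,0.0863,1,1.775,0,0,0,0,0.0863,1,1.775,0,0,0,0,0.0863,1,1.775,0,0,0,0,0.0863,1,1.775,0,0,0,0,0.0863,1,1.775,0,0,0,0,0.0863,1,1.775,0,0,0,0,0,0,0,0,0]

```text
time: 11.27
position: [0.5851, -0.1613, 0.0992]
tool_rot: [0.73, 0.684, 0.001, -0.0]
ft_force: [1.1, 0.4, -2.3]
grip_width: 0.0394
grip_force: 50.0
```

Emit:
send_rows:
  increments: [0,0,0,0,0,-1,0,0,0,0,0,0,-1,0,0,0,0,0,0,0,0,0,0,0,0,0,0,0,0,0,0,0,0,0,0]

```text
time: 11.68
position: [0.5835, -0.1656, 0.0785]
tool_rot: [0.732, 0.681, -0.0, -0.0]
ft_force: [-0.1, 0.2, -1.0]
grip_width: 0.0399
grip_force: 50.0
```

Run:
```python
from h import *
c=snap('wrist','w3.png'); tool()
P=pts(c); hsv=cv2.cvtColor(c['image'],cv2.COLOR_RGB2HSV)
z=P[...,2]; ok=c['range_z']>0
wood=ok&(z>.075)&(z<.13)&(hsv[...,1]>80)&(P[...,1]>-.2)&(abs(P[...,0]-.59)<.06)
roof=ok&(hsv[...,1]<70)&(abs(z-.062)<.005)&(P[...,1]>0.0)&(P[...,1]<.2)
deck=ok&(hsv[...,1]<70)&(z<.02)&(z>-.0)&(P[...,1]>-.12)&(P[...,1]<.05)&(abs(P[...,0]-.6)<.08)
for n,m in(('wood',wood),('roof',roof),('deck',deck)):
    m=cv2.morphologyEx(m.astype(np.uint8),cv2.MORPH_OPEN,np.ones((3,3)))>0
    X=P[m]
    if len(X)>50:
        r=cv2.minAreaRect((X[:,:2]*1000).astype(np.float32)); print(n,len(X),np.round(r[0],1),np.round(r[1],1),round(r[2],2))
        for y in np.arange(-.16,.12,.02):
            s=X[abs(X[:,1]-y)<.004]
            if len(s)>10: print('  y%.2f x %.4f..%.4f z %.4f'%(y,*np.percentile(s[:,0],[1,99]),np.median(s[:,2])))
```

```text
t 11.73 pos [ 0.5838 -0.1656  0.0789] yaw 85.88 zaxis xy [-0.0003  0.0001] F [ 0.7 -0.2 -1.2] w 0.0394 gf 50.0
wood 21536 [ 586.3 -113.7] [157.7  45.7] 86.88
  y-0.16 x 0.5641..0.6051 z 0.0951
  y-0.14 x 0.5658..0.6050 z 0.0951
  y-0.12 x 0.5673..0.6065 z 0.0952
  y-0.10 x 0.5690..0.6081 z 0.0952
  y-0.08 x 0.5708..0.6095 z 0.0951
  y-0.06 x 0.5725..0.6013 z 0.0951
  y-0.04 x 0.5840..0.6031 z 0.0951
deck 8256 [593.5 -50.9] [90.8 91.8] 85.84
  y-0.10 x 0.6220..0.6347 z 0.0143
  y-0.08 x 0.5461..0.6369 z 0.0072
  y-0.06 x 0.5475..0.6385 z 0.0066
  y-0.04 x 0.5493..0.6382 z 0.0070
  y-0.02 x 0.5506..0.6391 z 0.0070
  y-0.00 x 0.5510..0.5626 z 0.0065
```

View pics/w3.png

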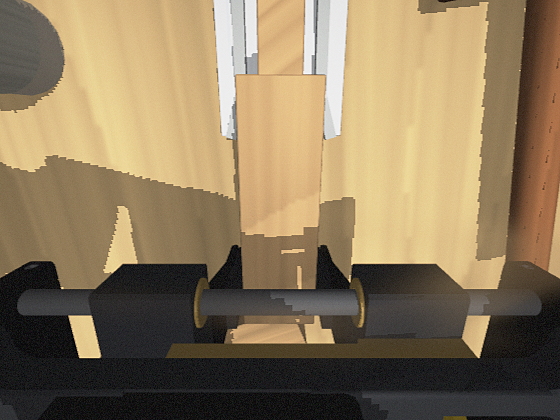

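The held blank lies level over the infeed, with its shoulder at row 75 and the deck edges at columns 222 and 340. It sits about 1 mm left of centre. I lower it with +1 mm in x.

Emit:
send_rows:
  increments: [0,0,0,0.1,0,-1,0,0,0,0,0,0,-1,0,0,0,0,0,0,-1,0,0,0,0,0,0,-0.7,0,0,0,0,0,0,-0.5,0,0,0,0,0,0,-0.5,0,0,0,0,0,0,-0.4,0,0,0,0,0,0,0,0,0,0,0,0,0,0,0]

```text
time: 12.48
position: [0.5851, -0.1648, 0.0279]
tool_rot: [0.732, 0.682, -0.0, -0.0]
ft_force: [-0.2, -1.6, -0.9]
grip_width: 0.0396
grip_force: 50.0
```

Run:
```python
from h import *
c=snap('wrist','w4.png'); tool()
P=pts(c); hsv=cv2.cvtColor(c['image'],cv2.COLOR_RGB2HSV)
z=P[...,2]; ok=c['range_z']>0
wood=ok&(z>.034)&(z<.05)&(hsv[...,1]>80)&(P[...,1]>-.2)&(abs(P[...,0]-.59)<.04)
fence=ok&(hsv[...,1]<70)&(z<.018)&(z>.011)&(P[...,1]>-.12)&(P[...,1]<.05)&(abs(P[...,0]-.6)<.08)
for n,m in(('wood',wood),('fence',fence)):
    X=P[m]
    for y in np.arange(-.13,.06,.02):
        s=X[abs(X[:,1]-y)<.004]
        if len(s)>10:
            o=np.sort(s[:,0]); k=np.argmax(np.diff(o)); print(n,'y%.2f x %.4f..%.4f z %.4f'%(y,o[0],o[-1],np.median(s[:,2])), 'gap %.4f %.4f'%(o[k],o[k+1]))
```

```text
t 12.53 pos [ 0.5853 -0.1649  0.0282] yaw 85.96 zaxis xy [ 0.0004 -0.0002] F [-0.1 -0.1 -1.9] w 0.0395 gf 50.0
wood y-0.13 x 0.5674..0.6075 z 0.0445 gap 0.6070 0.6073
wood y-0.11 x 0.5689..0.6092 z 0.0445 gap 0.5689 0.5691
wood y-0.09 x 0.5704..0.6106 z 0.0445 gap 0.6102 0.6104
wood y-0.07 x 0.5723..0.6121 z 0.0445 gap 0.6116 0.6118
wood y-0.05 x 0.5841..0.6038 z 0.0444 gap 0.6015 0.6016
fence y-0.09 x 0.5497..0.6294 z 0.0144 gap 0.5595 0.6197
fence y-0.07 x 0.5559..0.6250 z 0.0144 gap 0.5667 0.6167
fence y-0.05 x 0.5604..0.6254 z 0.0144 gap 0.5691 0.6166
fence y-0.03 x 0.5620..0.6263 z 0.0144 gap 0.5706 0.6180
```

The blank is 1 mm too far in +x and 2.5 mm above the deck, so I correct that and then slide in part way. I stop before the wrist camera's mount would come near the raised knob, and will finish by pushing from behind with the tool turned.

Emit:
send_rows:
  increments: [0,0,0,-0.1,0,-0.1,0,0,0,0,0,0,-0.1,0,0,0,0,0.04,0.6,0,0,0,0,0,0.088,1.197,0,0,0,0,0,0.088,1.197,0,0,0,0,0,0.088,1.197,0,0,0,0,0,0.088,1.197,0,0,0,0,0,0.088,1.197,0,0,0,0,0,0.088,1.197,0,0,0,0,0,0.088,1.197,0,0,0,0,0,0.088,1.197,0,0,0,0,0,0.088,1.197,0,0,0,0,0,0.074,1.0,0,0,0,0,0,0.026,0.35,0,0,0,0,0,0,0,0,0,0,0,0,0,0,0,0]

```text
time: 13.87
position: [0.5932, -0.036, 0.0258]
tool_rot: [0.732, 0.682, 0.001, -0.001]
ft_force: [1.4, 4.1, -1.6]
grip_width: 0.0395
grip_force: 50.0
```

Run:
```python
from h import *
c=snap('side'); tool()
I=c['image'][60:260,180:380,::-1]
cv2.imwrite('pics/s2.png',cv2.resize(I,(600,600),interpolation=2))
```

```text
t 13.92 pos [ 0.5931 -0.036   0.0258] yaw 85.91 zaxis xy [-0.0006  0.0024] F [ 1.   4.9 -2.1] w 0.0398 gf 50.0
```

View pics/s2.png

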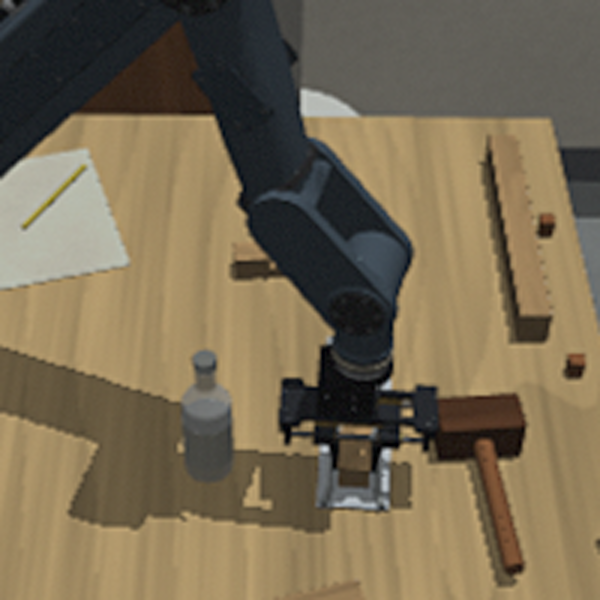

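Emit:
send_rows:
  increments: [0,0,0,0,0,0,0.8,0,0,0,0,0,0,0.8,0,0,0,0,0,0,0.8,0,0,0,0,0,0,0.8,0,0,0,0,0,0,0.8,0,0,0,0,0,1,0.8,0,0,0,0,0,2,0.8,0,0,0,0,0,2,0.8,0,0,0,0,0,2,0.8,0,0,0,0,0,2,0.8]

```text
time: 14.75
position: [0.5933, -0.0378, 0.1176]
tool_rot: [0.732, 0.682, 0.0, 0.0]
ft_force: [-0.2, 0.5, 0.3]
grip_width: 0.0697
grip_force: 0.0
```

Emit:
send_rows:
  increments: [0,0,-0.12,-0.05,-0.6,0,0,0,0,-0.12,-0.05,-0.6,0,0,0,0,-0.12,-0.05,-0.6,0,0,0,0,-0.12,-0.05,-0.6,0,0,0,0,-0.12,-0.05,-0.6,0,0,0,0,-0.12,-0.05,-0.6,0,0,0,0,-0.12,-0.05,-0.6,0,0,0,0,-0.12,-0.05,-0.6,0,0,0,0,-0.12,-0.05,-0.6,0,0,0,0,-0.12,0,-0.6,0,0,0,0,-0.12,0,-0.2,0,0,0,0,-0.12,0,0,0,0,0,0,-0.12,0,0,0,0,0,0,0,0,0,-2,0,0,0,0,0,0,-1,0]

```text
time: 16.0
position: [0.5887, -0.0998, 0.0861]
tool_rot: [1.0, -0.03, 0.0, 0.0]
ft_force: [-0.7, -0.2, -0.4]
grip_width: 0.0006
grip_force: 0.0
```

Run:
```python
from h import *
tool(); c=snap('top')
P=pts(c); hsv=cv2.cvtColor(c['image'],cv2.COLOR_RGB2HSV); z=P[...,2]
m=(z>.034)&(z<.05)&(hsv[...,1]>80)&(abs(P[...,0]-.59)<.04)&(P[...,1]>-.15)&(P[...,1]<.05)
X=P[m]; print(len(X)); 
if len(X): print(X.min(0),X.max(0))
d=snap('side'); P=pts(d); hsv=cv2.cvtColor(d['image'],cv2.COLOR_RGB2HSV); z=P[...,2]
m=(z>.036)&(z<.05)&(hsv[...,1]>70)&(abs(P[...,0]-.59)<.04)&(P[...,1]>-.15)&(P[...,1]<.05)
X=P[m]; print(len(X)); 
if len(X): print(X.min(0),X.max(0))
```

```text
t 16.0 pos [ 0.5887 -0.0998  0.0861] yaw -3.43 zaxis xy [ 0.0003 -0.0002] F [-0.7 -0.2 -0.4] w 0.0006 gf 0.0
52
[0.57928115 0.01673978 0.03850209] [0.61567693 0.03547413 0.04662451]
0
```

Emit:
send_rows:
  increments: [0,0,0,0,0,-2,0,0,0,0,0,0,-2,0,0,0,0,0,0,-1.4,0,0,0,0,0,0,-0.8,0,0,0,0,0,0,0,0]

```text
time: 16.52
position: [0.5878, -0.0993, 0.0228]
tool_rot: [1.0, -0.03, -0.002, -0.001]
ft_force: [0.2, -0.3, -0.2]
grip_width: 0.0007
grip_force: 0.0
```

Emit:
send_rows:
  increments: [0,0,0,0.06,0.8,0,0,0,0,0,0.06,0.8,0,0,0,0,0,0.06,0.8,0,0,0,0,0,0.06,0.8,0,0,0,0,0,0.06,0.8,0,0,0,0,0,0.06,0.8,0,0,0,0,0,0.06,0.8,0,0,0,0,0,0.06,0.8,0,0]

```text
time: 17.18
position: [0.5949, -0.0361, 0.0251]
tool_rot: [1.0, -0.029, 0.001, 0.001]
ft_force: [0.1, -6.2, 1.1]
grip_width: 0.0006
grip_force: 3.0
```

Emit:
send_rows:
  increments: [0,0,0,0.02,0.4,0,0,0,0,0,0.02,0.4,0,0,0,0,0,0.02,0.3,0,0,0,0,0,0.02,0.3,0,0,0,0,0,0,0,0,0]

```text
time: 17.6
position: [0.5955, -0.0218, 0.025]
tool_rot: [1.0, -0.029, 0.001, 0.001]
ft_force: [0.8, -4.5, 2.3]
grip_width: 0.0004
grip_force: 2.2
```

Emit:
send_rows:
  increments: [0,0,0,0.01,0.2,0,0,0,0,0,0.01,0.2,0,0,0,0,0,0,0.2,0,0,0,0,0,0,0,0,0]

```text
time: 17.93
position: [0.5957, -0.0162, 0.025]
tool_rot: [1.0, -0.029, 0.001, 0.001]
ft_force: [-0.2, -4.6, 1.9]
grip_width: 0.0004
grip_force: 2.8
```

Emit:
send_rows:
  increments: [0,0,0,0,0.2,0,0,0,0,0,0,0.2,0,0,0,0,0,0,0.2,0,0,0,0,0,0,0,0,0]

```text
time: 18.27
position: [0.5959, -0.0138, 0.0251]
tool_rot: [1.0, -0.028, 0.001, 0.004]
ft_force: [-2.1, -18.2, 1.7]
grip_width: 0.0004
grip_force: 8.8
```

Emit:
send_rows:
  increments: [0,0,0,0,-0.5,0,0,0,0,0,0,-1,0,0,0,0,0,0,-1,0,0,0,0,0,0,0,1.5,0,0,0,0,0,0,3,0,0,0,0,0,0,3.5,0,0,0,0,0,0,3.5,0,0,0,0,0,0,3.5,0,0,0,0,0,0,3.5,0,0,0,0,0,0,3,0,0,0,0,0,0,1,0]

```text
time: 19.18
position: [0.5971, -0.0349, 0.2544]
tool_rot: [1.0, -0.03, 0.005, 0.001]
ft_force: [0.6, -0.8, 0.1]
grip_width: 0.0004
grip_force: 0.0
```

Emit:
send_rows:
  increments: [0,0,0.12,0.1,1.7,0,0,0,0,0.12,0.1,1.7,0,0,0,0,0.12,0.1,1.7,0,0,0,0,0.12,0.1,1.7,0,0,0,0,0.12,0.1,1.7,0,0,0,0,0.12,0.1,1.7,0,0,0,0,0.12,0.1,1.7,0,0,0,0,0.12,0.1,1.7,0,0,0,0,0.12,0.1,1.7,0,0,0,0,0.12,0.1,1.7,0,0,0,0,0.12,0.1,1.7,0,0,0,0,0.12,0.1,1.7,0,0,0,0,0.12,0.1,1.7,0,0,0,0,0,0,0,0,0,0,0,0,0,0,0,0,0]

```text
validation failed for argument at $.in...
```

Run:
```python
from h import *
tool()
for n in('top','side'):
    c=snap(n); P=pts(c); hsv=cv2.cvtColor(c['image'],cv2.COLOR_RGB2HSV); z=P[...,2]
    m=(z>.037)&(z<.047)&(hsv[...,1]>70)&(abs(P[...,0]-.595)<.04)&(P[...,1]>-.15)&(P[...,1]<.15)
    X=P[m]; print(n,len(X), X.min(0) if len(X) else '', X.max(0) if len(X) else '')
    m=(z>.17)&(z<.23)&(abs(P[...,0]-.603)<.03)&(abs(P[...,1]-.107)<.03); print('knob',m.sum(),np.percentile(z[m],90) if m.any() else '')
    if n=='side': cv2.imwrite('pics/s3.png',cv2.resize(c['image'][120:270,210:410,::-1],(800,600),interpolation=2))
```

```text
t 19.18 pos [ 0.5971 -0.0349  0.2544] yaw -3.4 zaxis xy [ 0.0091 -0.0015] F [ 0.6 -0.8  0.1] w 0.0004 gf 0.0
top 103 [ 0.57622809 -0.00151355  0.03732809] [0.61039608 0.03534621 0.04667206]
knob 106 0.21773373476758762
side 66 [ 0.57926072 -0.01003044  0.03702357] [0.6149451  0.04054483 0.04647652]
knob 0
```

View pics/s3.png

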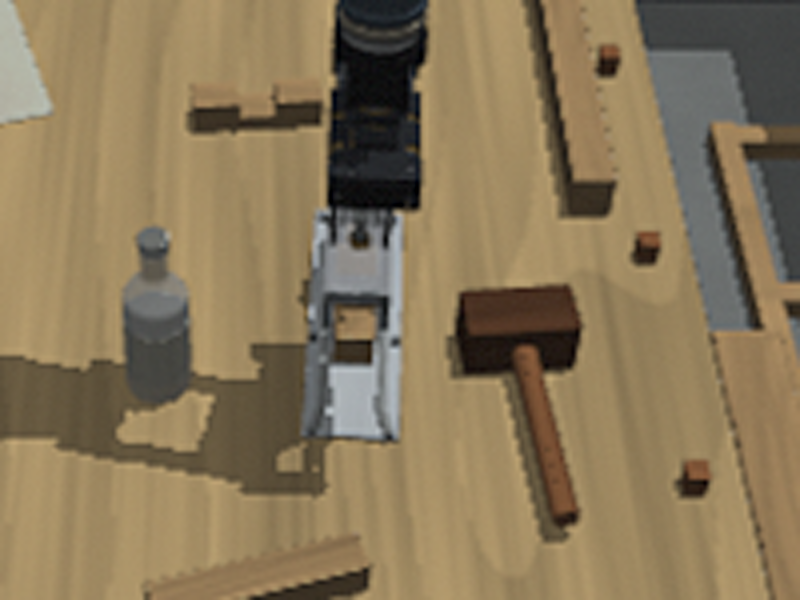

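The side crop shows the piece home, with its square end at (352,340) about 40 mm outside the flap and the flap lying on it. The knob is still up. The second move was refused as malformed, so I resend it.

Emit:
send_rows:
  increments: [0,0,0.12,0.09,1.72,0,0,0,0,0.12,0.09,1.72,0,0,0,0,0.12,0.09,1.72,0,0,0,0,0.12,0.09,1.72,0,0,0,0,0.12,0.09,1.72,0,0,0,0,0.12,0.09,1.72,0,0,0,0,0.12,0.09,1.72,0,0,0,0,0.12,0.09,1.72,0,0,0,0,0.12,0.09,1.72,0,0,0,0,0.12,0.09,1.72,0,0,0,0,0.12,0.09,1.72,0,0,0,0,0.12,0.09,1.72,0,0,0,0,0.12,0.09,1.72,0,0,0,0,0,0,0,0,0,0,0,0,0,0,0,0]

```text
time: 20.53
position: [0.6049, 0.1893, 0.2463]
tool_rot: [0.732, 0.681, -0.002, -0.001]
ft_force: [-0.2, 0.1, 0.5]
grip_width: 0.0006
grip_force: 0.0
```

Run:
```python
from h import *
tool(); c=snap('wrist'); P=pts(c); z=P[...,2]
hsv=cv2.cvtColor(c['image'],cv2.COLOR_RGB2HSV)
m=(abs(z-.08)<.006)&(c['range_z']>0)&(hsv[...,1]<80)&(P[...,1]<.23)&(P[...,1]>.14)&(abs(P[...,0]-.609)<.04); X=P[m]; print(len(X)); 
if len(X): print(X.min(0),X.max(0),X.mean(0))
```

```text
t 20.53 pos [0.6049 0.1893 0.2463] yaw 85.91 zaxis xy [-0.0048 -0.001 ] F [-0.2  0.1  0.5] w 0.0006 gf 0.0
1198
[0.58644685 0.14016589 0.07454642] [0.62902744 0.20341778 0.08192498] [0.60802188 0.18094247 0.07970077]
```

Emit:
send_rows:
  increments: [0,0,0,0.35,0,-2,0,0,0,0,0,0,-3,0,0,0,0,0,0,-3,0,0,0,0,0,0,-3,0,0,0,0,0,0,-2.5,0,0,0,0,0,0,-1,0,0,0,0,0,0,-0.5,0,0,0,0,0,0,0,0]

```text
time: 21.25
position: [0.6096, 0.1881, 0.0981]
tool_rot: [0.732, 0.681, -0.001, -0.001]
ft_force: [-0.7, 0.5, 0.0]
grip_width: 0.0004
grip_force: 0.0
```

Emit:
send_rows:
  increments: [0,0,0,0,0,-0.5,0,0,0,0,0,0,-0.5,0,0,0,0,0,0,-0.4,0,0,0,0,0,0,-0.4,0,0,0,0,0,0,-0.4,0,0,0,0,0,0,-0.4,0,0,0,0,0,0,-0.3,0,0,0,0,0,0,0,0]

```text
time: 21.92
position: [0.6094, 0.189, 0.0691]
tool_rot: [0.732, 0.682, -0.0, -0.0]
ft_force: [0.5, 1.0, 0.9]
grip_width: 0.0006
grip_force: 0.6
```

Run:
```python
from h import *
tool()
for n in('wrist','top','side'):
    c=snap(n); P=pts(c); z=P[...,2]
    m=(z>.15)&(z<.23)&(abs(P[...,0]-.603)<.025)&(abs(P[...,1]-.107)<.025)&(c['range_z']>0); print(n,'knob',m.sum(),np.percentile(z[m],[50,90]) if m.any() else '')
```

```text
t 21.92 pos [0.6094 0.189  0.0691] yaw 85.96 zaxis xy [-0.0012 -0.    ] F [0.5 1.  0.9] w 0.0006 gf 0.6
wrist knob 0 
top knob 155 [0.19391298 0.19836148]
side knob 107 [0.18686017 0.19348306]
```

Fired: the knob top reads 0.194, which is a striker height of 0.016. I rise clear and check.

Emit:
send_rows:
  increments: [0,0,0,0,0,0.5,0,0,0,0,0,0,1,0,0,0,0,0,0,2,0,0,0,0,0,0,3,0,0,0,0,0,0,3.5,0,0,0,0,0,0,3.5,0,0,0,0,0,0,3.5,0,0,0,0,0,0,3,0,0,0,0,0,0,1,0,0,0,0,0,0,0,0,0,0,0,0,0,0,0,0,0,0,0,0,0,0]

```text
time: 23.07
position: [0.6084, 0.1888, 0.278]
tool_rot: [0.732, 0.682, -0.002, -0.001]
ft_force: [-0.4, 0.0, 0.4]
grip_width: 0.0007
grip_force: 0.0
```

Run:
```python
from h import *
import pickle
tool(); old=dict(zip(('top','side'),pickle.load(open('c0.pkl','rb'))))
for n in('top','side'):
    c=snap(n); P=pts(c); hsv=cv2.cvtColor(c['image'],cv2.COLOR_RGB2HSV); z=P[...,2]
    m=(z>.037)&(z<.047)&(hsv[...,1]>70)&(abs(P[...,0]-.595)<.04)&(P[...,1]>-.15)&(P[...,1]<.15)
    X=P[m]; print(n,len(X),X[:,1].min(),X[:,1].max())
    m=(z>.15)&(z<.23)&(abs(P[...,0]-.603)<.025)&(abs(P[...,1]-.107)<.025); print('knob',m.sum(),np.median(z[m]) if m.any() else '')
    cv2.imwrite('pics/end_%s.png'%n,c['image'][:,:,::-1])
    Q=pts(old[n])
    for k,(x,y,r) in dict(rail=(.505,-.27,.1),bottle=(.412,-.018,.04),mallet=(.76,-.08,.14)).items():
        f=lambda P:P[(np.hypot(P[...,0]-x,P[...,1]-y)<r)&(P[...,2]>.015)&(P[...,2]<.2)&(P[...,1]<.03)&(abs(P[...,0]-.595-(P[...,1]+.03)*.07)>.05 if k!='rail' else True)]
        print(k,f(P).mean(0).round(3),f(Q).mean(0).round(3))
```

```text
t 23.07 pos [0.6084 0.1888 0.278 ] yaw 85.96 zaxis xy [-0.0042 -0.0006] F [-0.4  0.   0.4] w 0.0007 gf 0.0
top 132 -0.0016595573287582067 0.03573149807501811
knob 154 0.19404407811813165
rail [ 0.504 -0.269  0.036] [ 0.504 -0.269  0.036]
bottle [ 0.41  -0.022  0.14 ] [ 0.41  -0.022  0.14 ]
mallet [ 0.756 -0.052  0.049] [ 0.756 -0.051  0.049]
side 78 -0.00953658074336346 0.03988375388003191
knob 104 0.1874659735446082
rail [ 0.501 -0.279  0.031] [ 0.502 -0.279  0.031]
bottle [ 0.41  -0.041  0.102] [ 0.409 -0.041  0.104]
mallet [ 0.753 -0.052  0.043] [ 0.753 -0.052  0.043]
```

The piece is home, the stamp rests on it at about 0.016, and the rail, bottle and mallet haven't moved.

```bash
python3 -c "
from rig import robot
print(robot.hand_in())"
```

```text
the job is handed in; nothing more can be done
None
```

The tenon piece is home against the stop, the stamp has been fired and rests on it (striker at about 0.016 m), the rail, bottle and mallet measured unmoved (the lap piece was never approached), and the job was handed in at about 23 s.

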